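Probe a board in the hand-lever board tester and hold it on the probes

ROBOT

A 6-joint arm with a two-finger parallel gripper is mounted at the origin on a cart in front of the work surface, level with it; the furniture and walls round the work are solid. World frame = base frame: x ahead of the robot, y to its left, z up, the work surface at z = 0. Lengths are in m, angles in degrees, forces in N, time in s.
With the tool pointing down it reaches from about 0.375 to 0.9 m from the base axis. Payload 3.1 kg.
Tool frame: the origin (TCP) lies midway between the tips of the shut fingers; the grasp point (between the pads) lies 19 mm behind it; z points along the fingers, y is the line along which they close (so a half turn about z gives the same grasp; the last joint's range is limited). The gripper opens to 87 mm and grips with 3 to 60 N. Pads are 19 mm wide; open, the fingers measure 117 mm over their backs; the gripper's body (75 mm by 190 mm) begins 51 mm behind the grasp point.
Start: joints at [-10.227, 30.224, 82.088, -0, 67.689, -10.227], TCP at [0.625, 0, 0.223] pointing down, gripper open.
Joint ranges: [-176.69, 176.69], [-43.24, 126.21], [12.49, 139.97], [-82, 262], [0, 151.66], [-163.58, 163.58]. Speed limits (degrees/s): [159.86, 159.86, 180, 180, 180, 180].

INTERFACE

Orientations are given as a 3x3 rotation matrix whose columns are the frame's x, y, z axes.
In Python, from rig import read_state, optics, bot gives the robot as it stands. The module is installed in compiled form; this text tells all that it offers.
- The arm moves only by the tool send_rows, never from a script. Its argument "commands" is a list of rows, each a list of 7 numbers: the turn, a rotation vector about the tool's x, y, z in units of 5 degrees (1.0 is 5 degrees), then the shift along the tool's x, y, z in units of 30 mm (1.0 is 30 mm), then the opening, from 0 (shut) to 1 (fully open). In form: [[rx, ry, rz, tx, ty, tz, gripper], ...]. A call has 1 to 20 rows; each row is the pose to reach, as a shift and turn from the pose commanded when the call began, along the tool's axes at that moment; what a row does not reach only later rows make up. A row lasts 1/12 s, in which the tool goes at most 41.7 mm and 7.16 degrees, less where a joint would pass 70% of its speed; a pose out of reach is approached as far as the arm can. A call with a gripper value outside its range is refused whole. The fingers move at their own pace and stop on an object; the grip force is fixed at half the most. Time passes only in rows, so rows that repeat a pose let the fingers close. It gives the time, the measured TCP pose, the force, the opening and the grip force at its end, in the units of the state.
- read_state(): the state, without advancing time (a new reading comes with each control period).
- optics.capture(name): name is "scene" or "side" or "wrist"; returns a dict with "image" (420x560x3 uint8, blue, green, red), "intrinsics" (3x3 intrinsics, pixels), "extrinsics" (4x4, takes a point from world to camera coordinates); the wrist camera has in their place "T_tool_cam" (4x4, takes a point from camera to tool coordinates, whose origin is the TCP and whose axes are the flange's). Camera axes: x right, y down, z forward; pixel columns grow to the right and rows downward; lengths in m; the calibration is good to about 2 mm. The wrist camera is an equidistant fisheye: a pixel r from the principal point sees the ray r / f radians off the axis. A picture is of the moment at which its call begins: read the wrist's pose just before it. There is no depth.
- bot.hand_in(): hands the job in; it is judged then, once.
The state is a dict: "time_s": time; "joint_positions": joint angles; "qvel": joint speeds; "tau": joint torques, N m; "position": TCP position; "tcp_rot": TCP orientation; "force": force on the tool from outside, world axes, zero at the start; "moment": the same for the moment, N m; "opening": opening from 0.0 (shut) to 1.0 (fully open); "grasp_force": force on a finger pad.
Only numpy, scipy, OpenCV 4.12 (cv2) and the standard library are available. Lean on these libraries where they do the work, as an engineer would, in place of code of your own. Each camera call takes 0.05 s, during which the arm holds its last target. There are 200 camera calls.

TASK

The board in the hand-lever board tester is ready to be probed. First turn the knurled lock ring on top clockwise until its white line stands at the green mark, so that the probe cartridge cannot ride up; only then pull the red-gripped lever down until its black pointer is in the green band, without forcing it deep into the red, and keep it held there. The lever springs back by itself, so finish while still holding it down in the green band; leave everything else on the bench alone.

Things in the scene. Friction and masses are not known exactly. Their poses are not given: they have to be found in the camera images.
- test_jig: the board tester, fixed to the bench: grey C-shaped press, base 190 x 150 mm, 204 mm high over its blue cap. Origin on the bench under the quill (vertical steel shaft). Its x axis points from its front to the column at its back, y to its left, z up; the lever is on its left (+y) side and points to the front (-x). (A fixed microscope 0.41 m high stands at x 0.36 to 0.70, y 0.46 to 0.66.)
- ring_center (a point): centre of the black knurled lock ring, on the vertical quill axis, 182 mm above the bench while the lever is up. Ring: 52 mm diameter, 19 mm high (173 to 191 mm above the bench), on a dark flange 66 mm across; a blue cap 37 mm across stands up through it to 204 mm. It moves down with the quill. Can be gripped across its diameter from above at any yaw
- lock_ring (a joint): turn of the lock ring, rad, clockwise seen from above: 0 = white line at the red (open) mark, 1.047 = white line at the green (locked) mark, which is straight to the front of the tester; stop at 1.12. Stays where it is left; turns stiffly, about 0.12 N m
- test_lever (a joint): angle of the hand lever, rad: 0 = up at rest, the arm pointing to the front and 0.60 rad above level; grows as it is pulled down; 0.60 = arm level. The black pointer on the arm runs over a coloured rim on the tester's side: green band 0.53 to 0.67, red above it, stop at 0.85. A return spring always drives it up: about 0.5 N m at 0, 0.95 N m at 0.60 (4 to 7 N on the grip)
- lever_grip: the red round grip at the lever's end, a bar of 22 mm diameter, 60 mm long along the tester's y axis, sleeved so that it turns freely on the lever about its own axis; origin at its middle, 150 mm from the pivot axis. At rest 217 mm above the bench, 132 mm when the lever is level
- lever_pivot (a point): point on the lever's pivot axis (parallel to the tester's y axis), level with the middle of the grip: 34 mm behind the quill axis, 102 mm to the left of it, 132 mm above the bench
- test_board: green circuit board with white connectors, 60 x 98 x 11 mm, loose in the nest under the probes; origin under its centre, 29 mm above the bench
- probe_pins: the set of spring probes under the quill, origin between their tips; they move down 16 mm per rad of the lever, touch the board at about 0.45 rad and then press on it with some 3 N per mm of further travel
- parts_jar: bystander: glass jar of standoffs with a green cap, 52 mm across, 68 mm high; origin under its centre
- paste_tin: bystander: low white tin, 55 mm across, 27 mm high; origin under its centre
- marker: bystander: grey marker with black cap lying flat, 129 x 14 x 14 mm; origin under its centre
- yellow_meter: bystander: hand meter in a yellow holster lying flat, 174 x 84 x 48 mm; origin under its centre
- next_board: bystander: small green circuit board with white connectors, the next to be tested, 46 x 70 x 11 mm, lying on the bench; origin under its centre

How it is judged:
By the outcome, as a careful person would: the job done as asked, in the order asked, and still so for the second after the job is handed in, while the arm keeps its last pose, push and grip.
It also fails if it takes over 43 s, if anything falls off the work surface, if the arm or the gripper's body presses on something with over 40 N, if the wrist force passes 120 N, or if a joint passes its speed limit or range.

## Working session

There is one attempt and no reset: what is moved stays moved. The work goes in short steps, Python scripts to look and compute and a tool call to move; the robot and the scene stay as the last step left them, time stands still between calls to the robot, and variables do not carry over. Pictures are saved under pics/ and viewed, at most 13 in all, crops included, and the job is handed in when it is done.

Besides the shell and the picture viewer there is one more tool, called after "Emit:" in YAML: its name, and indented under it one key for each argument. send_rows: Moves the arm, as the interface text tells. Its arguments: {"type":"object","properties":{"commands":{"type":"array","items":{"type":"array","items":{"type":"number"}}}},"required":["commands"]}

```bash
mkdir -p pics; python3 - <<'E'
from rig import read_state, optics
import cv2,numpy as np
s=read_state();print(s)
ims=[]
for n in("scene","side","wrist"):
    c=optics.capture(n);cv2.imwrite(f"pics/{n}0.png",c["image"]);np.savez(f"{n}0.npz",**c)
    print(n,c["intrinsics"].tolist(),c.get("extrinsics",c.get("T_tool_cam")).round(4).tolist())
E
```

```text
{'time_s': 0.0, 'joint_positions': array([-1.02270322e+01,  3.02775086e+01,  8.21553442e+01, -6.18298731e-04,
        6.76883096e+01, -1.02276781e+01]), 'qvel': array([-0.05394712,  0.06768808, -0.01584957,  0.13993181, -0.07994862,
        0.10344158]), 'tau': array([-5.45745443e-04, -4.40045428e+01, -1.76593530e+01,  6.32597599e-02,
        5.83207863e-02, -1.53719384e-04]), 'position': array([6.24282215e-01, 1.58749364e-04, 2.21593037e-01]), 'tcp_rot': array([[-1.50009133e-05,  9.99997831e-01, -2.08285513e-03],
       [ 9.99999933e-01,  1.57625108e-05,  3.65634780e-04],
       [ 3.65666818e-04, -2.08284951e-03, -9.99997764e-01]]), 'force': array([0.12102181, 0.30945716, 0.13615129]), 'moment': array([-0.05680559,  0.00260455,  0.00445605]), 'grasp_force': 0.0, 'opening': 0.9979667702170699}
scene [[434.74995841493984, 0.0, 278.3389064450911], [0.0, 434.74995841493984, 209.49350781057848], [0.0, 0.0, 1.0]] [[-0.6591, -0.7518, 0.0196, 0.2899], [-0.2922, 0.232, -0.9278, 0.3117], [0.6929, -0.6173, -0.3726, 0.9692], [0.0, 0.0, 0.0, 1.0]]
side [[468.57896849668657, 0.0, 283.4842101609303], [0.0, 468.57896849668657, 207.3131787939479], [0.0, 0.0, 1.0]] [[0.8207, -0.571, -0.0194, -0.4431], [-0.2757, -0.3661, -0.8888, 0.2476], [0.5004, 0.7348, -0.4579, 0.9842], [0.0, 0.0, 0.0, 1.0]]
wrist [[325.19226210127806, 0.0, 282.7282300568436], [0.0, 325.19226210127806, 212.9452575448311], [0.0, 0.0, 1.0]] [[-0.0006, -0.9614, -0.2751, 0.075], [1.0, -0.0006, -0.0003, -0.0005], [0.0001, -0.2751, 0.9614, -0.1616], [0.0, 0.0, 0.0, 1.0]]
```

View pics/scene0.png

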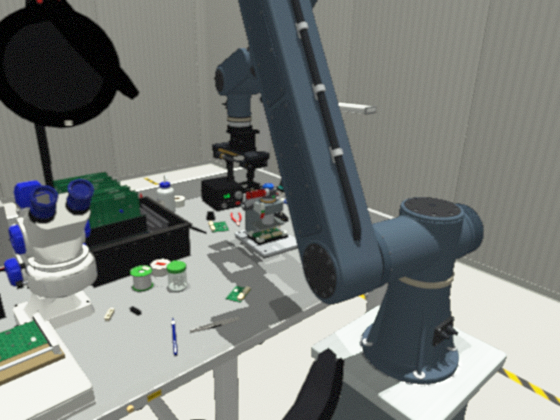

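View pics/side0.png

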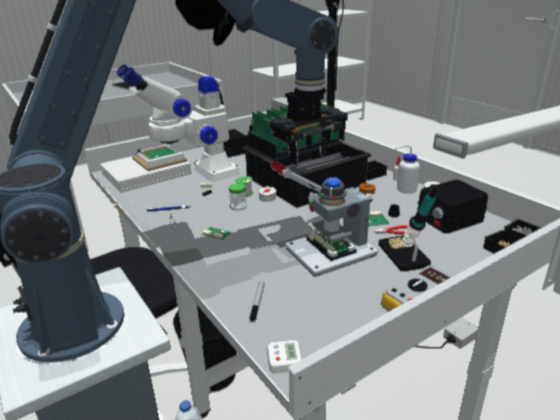

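View pics/wrist0.png

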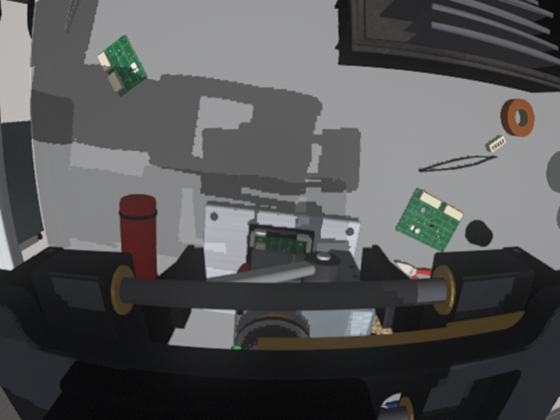

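The wrist view shows the red grip at about (138,235), the jig base at columns 205–358, and the ring near (272,335). The side view shows the blue cap at about (333,185). I need enlarged crops for accuracy.

```bash
python3 - <<'E'
import cv2,numpy as np
a=cv2.imread("pics/side0.png")[145:275,260:390]
b=cv2.imread("pics/wrist0.png")[190:400,100:380]
a=cv2.resize(a,(450,450),interpolation=cv2.INTER_CUBIC)   # x3.46
cv2.imwrite("pics/a.png",a)
cv2.imwrite("pics/b.png",cv2.resize(b,None,fx=2.8,fy=2.8,interpolation=cv2.INTER_CUBIC))
E
```

```text
(no output)
```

View pics/a.png

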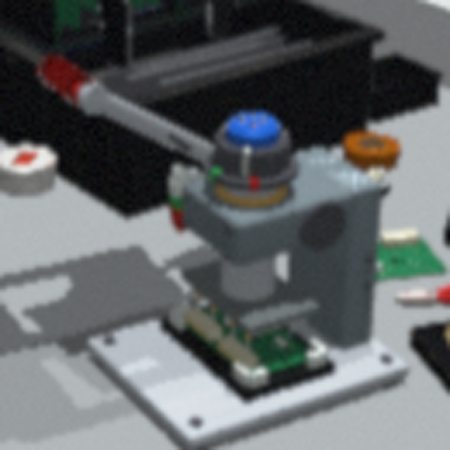

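View pics/b.png

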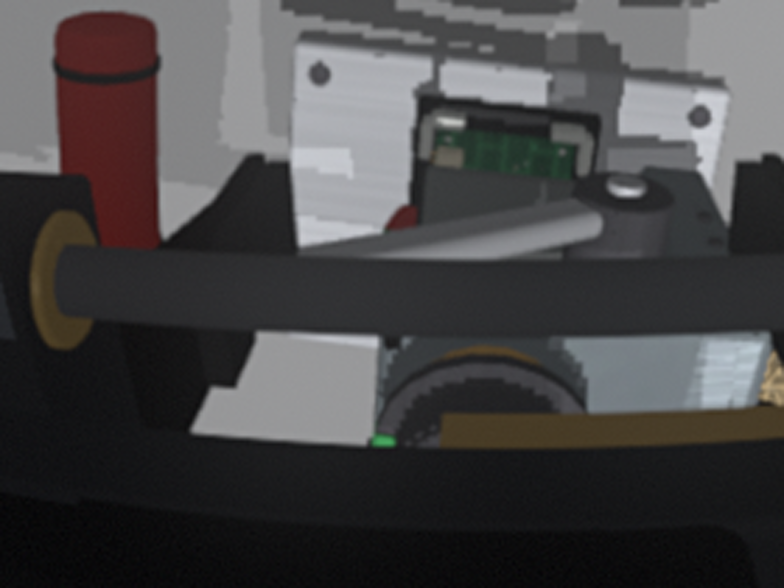

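The crops show the cap top at side-crop (254,125), the green mark at (213,173), the red mark at (255,183), and the white line about (247,160). Three base screws are visible in the side crop and two in the wrist crop; the outer end of the grip is at wrist-crop (107,20). Next I fit the jig pose.

```bash
cat > fit.py <<'E'
import cv2,numpy as np
from scipy.optimize import least_squares
S=np.load("side0.npz");W=np.load("wrist0.npz")
p0=np.array([.624282,.000159,.221593]);R0=np.array([[-1.5e-5,1,-2.083e-3],[1,1.6e-5,3.66e-4],[3.66e-4,-2.083e-3,-1]])
def side(p):
    E=S["extrinsics"];q=E[:3,:3]@p+E[:3,3];k=S["intrinsics"]@q;return k[:2]/k[2]
def wrist(p,pos=p0,R=R0):
    T=W["T_tool_cam"];q=T[:3,:3].T@(R.T@(p-pos)-T[:3,3]);K=W["intrinsics"]
    th=np.arctan2(np.hypot(q[0],q[1]),q[2]);d=q[:2]/np.hypot(q[0],q[1]);return K[:2,2]+K[0,0]*th*d
def jig(v,p):
    c,s=np.cos(v[2]),np.sin(v[2]);return np.array([v[0]+c*p[0]-s*p[1],v[1]+s*p[0]+c*p[1],p[2]])
sc=lambda u,v:np.array([u,v])/3.4615+[260,145]
wc=lambda u,v:np.array([u,v])/2.8+[100,190]
def res(v):
    x,y,a,xf,xb,ys,h=v;r=[]
    for f,p,m in[(side,(0,0,.204),sc(254,124)),(side,(-.0898,.102,.217),sc(66,76)),
      (wrist,(-.0898,.132,.223),wc(107,20)),
      (side,(xf,ys,h),sc(110,342)),(side,(xf,-ys,h),sc(195,421)),(side,(xb,-ys,h),sc(387,358)),
      (wrist,(xf,ys,h),wc(320,74)),(wrist,(xb,ys,h),wc(699,116))]:
        r+=list(f(jig(v,p))-m)
    return np.array(r)
if __name__=="__main__":
    o=least_squares(res,[.63,-.05,0,-.1,.07,.065,.015],loss="soft_l1");print(o.x.round(4),np.degrees(o.x[2]));print(o.fun.reshape(-1,2).round(1))
    for n,p in[("ring",(0,0,.182)),("grip",(-.0898,.102,.217)),("piv",(.034,.102,.132)),("griplevel",(-.116,.102,.132))]:print(n,jig(o.x,p).round(4))
E
python3 fit.py
```

```text
[ 0.6188 -0.1036 -0.1187 -0.0843  0.079   0.0607  0.0178] -6.800955171208253
[[ 0.1 -1.2]
 [ 1.4  1. ]
 [-0.2  0.2]
 [-0.4 -0.3]
 [-0.6 -0. ]
 [-1.3  0.1]
 [ 0.4 -0.3]
 [ 0.3  0.1]]
ring [ 0.6188 -0.1036  0.182 ]
grip [0.5417 0.0084 0.217 ]
piv [ 0.6646 -0.0063  0.132 ]
griplevel [0.5157 0.0115 0.132 ]
```

Every residual is within about 1.4 px, and the heights and sizes agree. The ring is at (0.619, -0.104) and the yaw is -6.8°. Now I move over the ring, pre-rotated -23°.

Emit:
send_rows:
  commands:
    - [0,0,0,0,0,-0.5,1]
    - [0,0,-2,-1.2,-0.1,-0.5,1]
    - [0,0,-4.6,-2.4,-0.2,-0.5,1]
    - [0,0,-4.6,-3.46,-0.2,-0.5,1]
    - [0,0,-4.6,-3.46,-0.2,-0.5,1]
    - [0,0,-4.6,-3.46,-0.2,-0.5,1]
    - [0,0,-4.6,-3.46,-0.2,-0.5,1]

```text
time_s: 0.73
position: [0.6186, -0.1038, 0.2371]
tcp_rot: [[-0.389, 0.921, -0.001], [0.921, 0.389, 0.001], [0.001, -0.001, -1.0]]
force: [1.1, -0.1, 0.6]
opening: 1.001
grasp_force: 0.0
```

```bash
python3 - <<'E'
from rig import read_state, optics
import cv2,numpy as np
s=read_state();print(s["time_s"],s["position"],s["tcp_rot"],s["force"])
a=optics.capture("wrist")["image"];b=optics.capture("side")["image"]
b=cv2.resize(b[140:240,270:370],(420,420),interpolation=cv2.INTER_CUBIC)
cv2.imwrite("pics/c.png",np.hstack([cv2.resize(a[200:420,190:370],(360,440))[:420],b]))
E
```

```text
0.7333 [ 0.61858622 -0.10375535  0.23710324] [[-3.89008594e-01  9.21233605e-01 -9.79239690e-04]
 [ 9.21233339e-01  3.89009431e-01  8.92900844e-04]
 [ 1.20350374e-03 -5.54762148e-04 -9.99999122e-01]] [ 1.13200642 -0.12775166  0.59037801]
```

View pics/c.png

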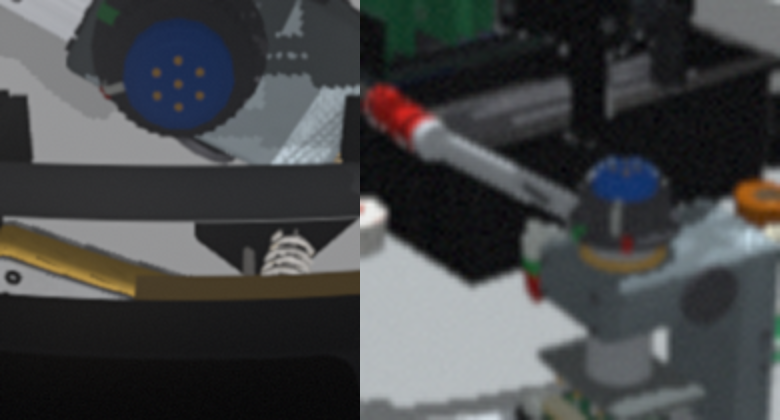

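The wrist view shows the cap centre at pixel (279.5, 239.7), the white line at the red mark, and the green mark ahead of it. I check the centring against the cap.

```bash
python3 - <<'E'
from fit import *
from scipy.optimize import fsolve
pos=np.array([.618586,-.103755,.237103]);R=np.array([[-.389009,.921234,-.000979],[.921233,.389009,.000893],[.0012035,-.00055476,-1]])
f=lambda m,z:fsolve(lambda q:wrist(np.array([q[0],q[1],z]),pos,R)-m,[.619,-.104])
w=lambda u,v:np.array([u/2+190,v*.5+200])
c=f(w(179,80),.204);print("cap",c)
for n,m,z in[("white",w(113,88),.191),("red",w(108,95),.176),("green",w(106,12),.176)]:
    p=f(m,z);print(n,p,np.degrees(np.arctan2(*(p-c)[::-1]))+6.8,np.linalg.norm(p-c))
E
```

```text
cap [ 0.61562509 -0.10351406]
white [ 0.59762691 -0.11971447] -131.2091898942697 0.024215448157355945
red [ 0.59751225 -0.1291859 ] -118.40499149165339 0.03141843302595671
green [ 0.58556359 -0.09974044] 179.6450742041228 0.0302974222726327
```

The cap reading puts the ring 1–3 mm nearer in x; I split the difference. The white line reads about 10° past the red mark, so I will turn in stages and look. Now I descend to a tip height of about 178 mm and close.

Emit:
send_rows:
  commands:
    - [0,0,0,0,-0.04,0.8,1]
    - [0,0,0,0,-0.04,1.5,1]
    - [0,0,0,0,-0.04,1.97,1]
    - [0,0,0,0,-0.04,1.97,1]
    - [0,0,0,0,-0.04,1.97,0.4]
    - [0,0,0,0,-0.04,1.97,0.4]
    - [0,0,0,0,-0.04,1.97,0.4]
    - [0,0,0,0,-0.04,1.97,0.4]
    - [0,0,0,0,-0.04,1.97,0.4]
    - [0,0,0,0,-0.04,1.97,0.4]
    - [0,0,0,0,-0.04,1.97,0.4]
    - [0,0,0,0,-0.04,1.97,0.4]

```text
time_s: 1.83
position: [0.6164, -0.1051, 0.179]
tcp_rot: [[-0.391, 0.92, -0.003], [0.92, 0.391, -0.001], [-0.0, -0.003, -1.0]]
force: [-4.9, -2.0, 5.4]
opening: 0.586
grasp_force: 30.0
```

Emit:
send_rows:
  commands:
    - [0,0,0.5,0,-0.04,0,0.4]
    - [0,0,1.5,0,-0.04,0,0.4]
    - [0,0,2.5,0,-0.03,0,0.4]
    - [0,0,3.5,0,-0.03,0,0.4]
    - [0,0,4.5,0,-0.03,0,0.4]
    - [0,0,5.5,0,-0.03,0,0.4]
    - [0,0,6.5,0.02,-0.03,0,0.4]
    - [0,0,7.5,0.02,-0.03,0,0.4]
    - [0,0,8.5,0.02,-0.03,0,0.4]
    - [0,0,9,0.02,-0.03,0,0.4]
    - [0,0,9,0.02,-0.03,0,0.4]
    - [0,0,9,0.02,-0.03,0,0.4]

```text
time_s: 2.83
position: [0.6157, -0.105, 0.179]
tcp_rot: [[0.375, 0.927, -0.002], [0.927, -0.375, -0.001], [-0.002, -0.002, -1.0]]
force: [-4.2, -3.0, 4.0]
opening: 0.59
grasp_force: 30.0
```

```bash
cat > look.py <<'E'
import sys
from rig import read_state, optics
import cv2,numpy as np
s=read_state();print(s["time_s"],s["position"],s["tcp_rot"].tolist(),s["force"],s["moment"],s["opening"])
a=optics.capture("wrist")["image"];b=optics.capture("side")["image"]
n=sys.argv[1];cv2.imwrite(f"pics/{n}_w.png",a);cv2.imwrite(f"pics/{n}_s.png",b)
x,y=int(sys.argv[2]),int(sys.argv[3])
b=cv2.resize(b[y:y+100,x:x+100],(400,400),interpolation=cv2.INTER_CUBIC)
x,y=int(sys.argv[4]),int(sys.argv[5])
cv2.imwrite(f"pics/{n}.png",np.hstack([cv2.resize(a[y:y+200,x:x+200],(400,400)),b]))
E
python3 look.py d 270 140 180 200
```

```text
2.8333 [ 0.61565981 -0.10500156  0.17898618] [[0.375153478010736, 0.9269596814690623, -0.002369993084954805], [0.9269602995978437, -0.3751571078837507, -0.001321882663337338], [-0.0021144516840028212, -0.0017009806214014988, -0.9999963178727218]] [-4.16031762 -3.02045951  3.9515145 ] [-0.39907743  0.92775545 -0.1209831 ] 0.5895858726417186
```

View pics/d.png

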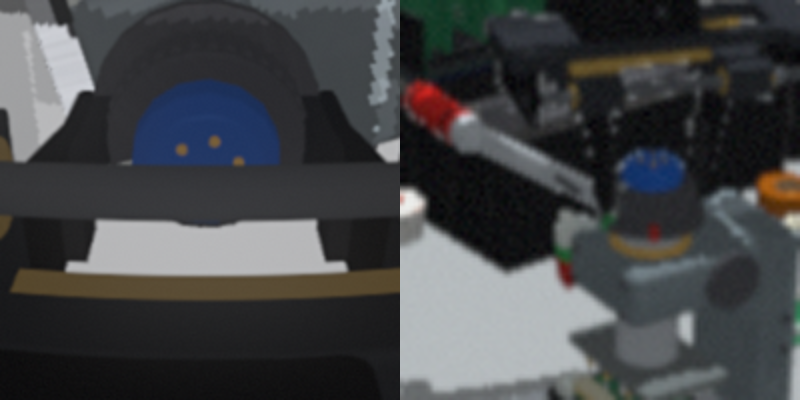

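The ring turned about 45° in the grip. A bit of the white line shows in the wrist view at crop (128,162), partly hidden. I compute its angle.

```bash
python3 - <<'E'
from fit import *
from scipy.optimize import fsolve
pos=np.array([.61566,-.105,.178986]);R=np.array([[.375153,.92696,-.00237],[.92696,-.375157,-.00132],[-.0021,-.0017,-1]])
f=lambda m,z:fsolve(lambda q:wrist(np.array([q[0],q[1],z]),pos,R)-m,[.619,-.104])
im=cv2.imread("pics/d_w.png")
c=np.array([.616,-.1047])
print("cap proj",wrist(np.array([*c,.204]),pos,R))
for u,v in[(122,162),(128,162),(134,162)]:
  for z in(.191,.188):
    p=f(np.array([u/2+180,v/2+200]),z);print(u,z,np.degrees(np.arctan2(*(p-c)[::-1]))%360-360+6.8,np.linalg.norm(p-c))
print(im[272:284,236:256].max(2))
# white expected angle for line at jig angle a, r .0235-.026
for a in(-165,-170,-175,-180):print(a,[wrist(np.array([c[0]+r*np.cos(np.radians(a-6.8)),c[1]+r*np.sin(np.radians(a-6.8)),.191]),pos,R).round(1) for r in(.019,.0255)])
E
```

```text
cap proj [284.21383754 285.02706971]
122 0.191 -182.7330043088179 0.0229924024919231
122 0.188 -179.19175545162665 0.023817025368430306
128 0.191 -181.90176946469634 0.021446924181653573
128 0.188 -178.1255555351728 0.022264698605269334
134 0.191 -180.93786144345728 0.019910967463685404
134 0.188 -176.89717064747452 0.02072571321263584
[[ 52  52  51  50  52  50  50  50  50  49  67  92  99  98  98  98  98  99
   98  98]
 [ 51  51  52  51  51  51  52  52  51  54  69  93  98  97  98  98  98  98
   99  99]
 [ 51  51  50  51  50  51  50  49  50  52  70  94  99  99  97  98  99  98
   99 100]
 [ 50  51  51  52  52  53  50  52  49  56  74  94  98  98  99  97  98  99
   98 100]
 [ 52  52  51  51  51  51  51  49  49  58  79  96  99  98  97  98  98  98
  100 100]
 [ 51  51  52  52  51  51  52  49  49  59  81  97  98  97  98  98  98  99
   99  99]
 [ 51  51  51  52  51  50  50  48  48  58  83  96  98  98  98  97  98  98
   99 101]
 [ 50  50  50  50  50  49  50  54  56  70  89  98  97  99  98  97  98  99
   99 100]
 [ 50  50  51  55  59  67  75  81  88  98  98  98  98  99  99  98  99 100
  101 102]
 [ 50  49  57  69  78  98 104 107 108 105  95  94  95  95  96  96  96  98
   98  99]
 [ 53  52  60  64  69  76  78  79  81  77  71  71  71  73  73  74  75  75
   75  77]
 [ 52  53  54  54  56  55  54  55  56  55  55  55  54  54  55  55  56  56
   56  59]]
-165 [array([252.9, 288.8]), array([242.6, 294. ])]
-170 [array([251.3, 286.4]), array([240.4, 290.7])]
-175 [array([249.9, 283.8]), array([238.6, 287.3])]
-180 [array([248.8, 281.2]), array([237.1, 283.8])]
```

The line's far edge reads about -180°, near the green mark. To be sure, I release, rise and look.

Emit:
send_rows:
  commands:
    - [0,0,0,0,0,0,1]
    - [0,0,0,0,0,0,1]
    - [0,0,0,0,0,0,1]
    - [0,0,0,0,0,0,1]
    - [0,0,0,0,0,0,1]
    - [0,0,0,0,0,-0.8,1]
    - [0,0,0,0,0,-1.6,1]
    - [0,0,0,0,0,-2.2,1]
    - [0,0,0,0,0,-2.2,1]
    - [0,0,0,0,0,-2.2,1]

```text
time_s: 3.77
position: [0.6175, -0.1041, 0.2454]
tcp_rot: [[0.374, 0.927, 0.003], [0.927, -0.374, -0.001], [0.0, 0.003, -1.0]]
force: [-0.5, -0.2, -0.0]
opening: 0.997
grasp_force: 0.0
```

```bash
python3 look.py e 270 140 180 180
```

```text
3.7667 [ 0.61753519 -0.10405917  0.24539464] [[0.37443053932789677, 0.9272510399567712, 0.002698169325016135], [0.9272549200662065, -0.3744298476003626, -0.0007761694288541592], [0.0002905712190781205, 0.0027925123196486375, -0.9999960587138887]] [-0.47023462 -0.23562965 -0.01205427] [-0.02874788  0.04771277 -0.04611889] 0.9969039891154177
```

View pics/e.png

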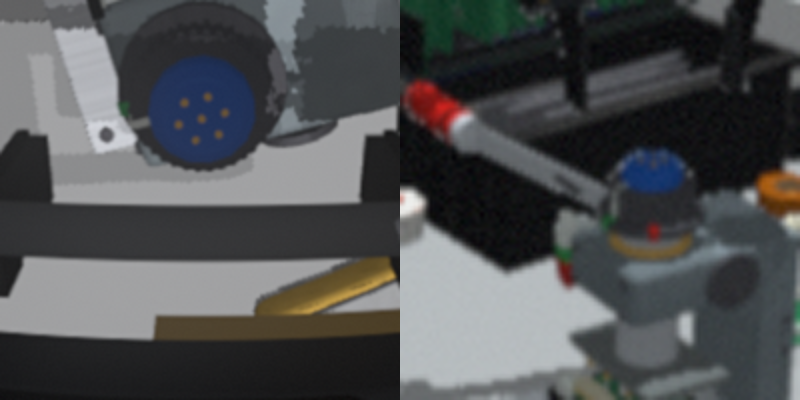

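The white line is at wrist-crop (140,124), the green mark at (125,107), and the cap centre at (201,113).

```bash
python3 - <<'E'
from fit import *
from scipy.optimize import fsolve
pos=np.array([.617535,-.104059,.245395]);R=np.array([[.37443,.92725,.0027],[.92725,-.37443,-.00078],[.0003,.0028,-1]])
f=lambda m,z:fsolve(lambda q:wrist(np.array([q[0],q[1],z]),pos,R)-m,[.619,-.104])
im=cv2.imread("pics/e_w.png").astype(int)
sub=im[220:262,232:262];g=sub[...,1]-sub[...,[0,2]].max(2)
ys,xs=np.where(g>20);gm=np.array([xs.mean()+232,ys.mean()+220])
wr=im[236:250,245:256];ys,xs=np.where(wr.min(2)>100);print(len(xs),np.c_[xs+245,ys+236].tolist() if len(xs)<40 else "")
print(im[236:250,244:260].min(2))
wm=np.array([250,242.])
cm=np.array([180+201/2,180+113/2]);c=f(cm,.204);print("cap",c)
for cc in(c,np.array([.616,-.1045])):
  for n,m,z in[("green",gm,.173),("green",gm,.178),("white",wm,.191)]:
    p=f(m,z);print(n,m,np.degrees(np.arctan2(*(p-cc)[::-1]))%360-360+6.8,np.linalg.norm(p-cc))
E
```

```text
40 
[[ 51  51  48  47  47  48  47  47  48  44  41  37  38  39  40  37]
 [ 60  63  53  47  47  45  47  47  49  49  43  37  39  39  38  39]
 [ 69  72  54  46  46  50  54  61  69  73  58  41  37  37  38  39]
 [ 74  78  62  59  64  73  82  92  96  96  75  48  37  38  38  37]
 [ 84  89  86  89  95  98 103 105 107 107  86  55  39  36  37  38]
 [ 99 100 103 105 107 108 108 108 109 105  91  62  39  38  38  39]
 [118 107 106 108 109 107 106 105 101  95  80  59  41  36  37  39]
 [148 122 104 102 103  98  91  83  78  69  60  49  41  38  37  37]
 [166 135  93  77  77  71  64  57  52  51  49  45  41  39  39  39]
 [173 152 109  66  50  48  47  45  46  46  46  46  42  39  39  39]
 [182 176 148 100  59  46  46  47  47  48  47  47  45  40  37  37]
 [201 200 183 143  91  53  45  46  46  47  47  47  44  42  38  38]
 [206 207 196 168 116  62  44  46  48  48  47  46  46  43  40  38]
 [204 206 204 182 131  70  48  47  46  48  47  47  46  46  41  41]]
cap [ 0.61601977 -0.10269323]
green [241.5        233.57142857] -178.5243950092758 0.031397113930626816
green [241.5        233.57142857] -181.39069109910469 0.030289078828450066
white [250. 242.] -172.86754526335199 0.023604967294369984
green [241.5        233.57142857] -181.79167484451455 0.031596445969163625
green [241.5        233.57142857] -184.74864320455995 0.03057941893468256
white [250. 242.] -177.24977448150173 0.02364383644208831
```

```bash
python3 - <<'E'
from fit import *
from scipy.optimize import fsolve
Ps=[(np.array([.618586,-.103755,.237103]),np.array([[-.389009,.921234,-.000979],[.921233,.389009,.000893],[.0012035,-.00055476,-1]])),
(np.array([.617535,-.104059,.245395]),np.array([[.37443,.92725,.0027],[.92725,-.37443,-.00078],[.0003,.0028,-1]]))]
M=[dict(c=(279,241.75),white=(246.5,244),red=(244,247.5),green=(243,206)),dict(c=(280.6,239.3),white=(250,241),green=(241.5,233.6))]
def f(m,z,P):return fsolve(lambda q:wrist(np.array([q[0],q[1],z]),*P)-m,[.619,-.104])
for P,m in zip(Ps,M):
  for zc in(.204,.2):
    c=f(m["c"],zc,P);print("c",zc,c)
    for k in m:
      if k!="c":
        for z in((.191,.187) if k=="white" else (.173,.176)):
          p=f(m[k],z,P);print(" ",k,z,np.degrees(np.arctan2(*(p-c)[::-1]))%360-360+6.8,np.linalg.norm(p-c))
E
```

```text
c 0.204 [ 0.6157925  -0.10474622]
  white 0.191 -133.7118400220436 0.02353799593441688
  white 0.187 -130.52011036607118 0.024486786106801408
  red 0.173 -118.44724347900139 0.03147952556050094
  red 0.176 -119.99553374377344 0.030519912606569652
  green 0.173 -180.97426512858064 0.030557404549302412
  green 0.176 -182.60262240398592 0.030640567882554186
c 0.2 [ 0.61634045 -0.10617915]
  white 0.191 -137.3221551481603 0.02309549100563073
  white 0.187 -133.9293659726153 0.02396063510454153
  red 0.173 -120.83017537386367 0.030652029030788397
  red 0.176 -122.49611398771334 0.02972896534810716
  green 0.173 -183.436447296417 0.03132307390363659
  green 0.176 -185.01622100534715 0.03144315461881643
c 0.204 [ 0.61533162 -0.1045603 ]
  white 0.191 -179.33369645844851 0.022736204436278613
  white 0.187 -176.04427859675658 0.023598249209755125
  green 0.173 -182.0453519096029 0.0309511942827114
  green 0.176 -183.83912931804826 0.030335531726185683
c 0.2 [ 0.61475214 -0.10594707]
  white 0.191 -183.02894004028536 0.022354695025440473
  white 0.187 -179.5484219654508 0.02313154646555061
  green 0.173 -184.77657379046548 0.030626639463932858
  green 0.176 -186.6421621122185 0.030058007686784478
```

Measured against the marks, the line is still about 3° short of green. I regrip and add 3°.

Emit:
send_rows:
  commands:
    - [0,0,0,-0.04,-0.04,0.8,1]
    - [0,0,0,-0.04,-0.04,1.6,1]
    - [0,0,0,-0.04,-0.04,2.22,1]
    - [0,0,0,-0.04,-0.04,2.22,1]
    - [0,0,0,-0.04,-0.04,2.22,0.4]
    - [0,0,0,-0.04,-0.04,2.22,0.4]
    - [0,0,0,-0.04,-0.04,2.22,0.4]
    - [0,0,0,-0.04,-0.04,2.22,0.4]
    - [0,0,0,-0.04,-0.04,2.22,0.4]
    - [0,0,0,-0.04,-0.04,2.22,0.4]
    - [0,0,0.35,-0.04,-0.04,2.22,0.4]
    - [0,0,0.65,-0.04,-0.04,2.22,0.4]
    - [0,0,0.65,-0.04,-0.04,2.22,0.4]
    - [0,0,0.65,-0.04,-0.04,2.22,0.4]
    - [0,0,0.65,-0.04,-0.04,2.22,0.4]

```text
time_s: 5.12
position: [0.6157, -0.1048, 0.1786]
tcp_rot: [[0.426, 0.905, 0.001], [0.905, -0.426, -0.0], [0.0, 0.001, -1.0]]
force: [-0.5, 0.2, 3.3]
opening: 0.589
grasp_force: 30.0
```

```bash
python3 -c "
from rig import read_state
s=read_state();print(s['tcp_rot'],s['moment'],s['force'])"
```

```text
[[ 4.26431165e-01  9.04518939e-01  1.39659781e-03]
 [ 9.04519943e-01 -4.26431247e-01 -2.53699178e-04]
 [ 3.66077236e-04  1.37143581e-03 -9.99998993e-01]] [ 0.02876784  0.06883756 -0.07707263] [-0.48565426  0.21767547  3.26725053]
```

Emit:
send_rows:
  commands:
    - [0,0,0,0,0,0,1]
    - [0,0,0,0,0,0,1]
    - [0,0,0,0,0,0,1]
    - [0,0,0,0,0,0,1]
    - [0,0,0,0,0,0,1]
    - [0,0,0,0,0,-0.8,1]
    - [0,0,0,0,0,-1.6,1]
    - [0,0,0,0,0,-2.4,1]
    - [0,0,0,0,0,-3.0,1]
    - [0,0,0,0,0,-3.0,1]
    - [0,0,0,0,0,-3.0,1]

```text
time_s: 6.03
position: [0.6157, -0.1048, 0.2687]
tcp_rot: [[0.427, 0.904, 0.002], [0.904, -0.427, -0.001], [0.0, 0.002, -1.0]]
force: [-0.4, -0.4, 0.4]
opening: 1.001
grasp_force: 0.0
```

```bash
python3 look.py g 270 140 180 150; python3 - <<'E'
import cv2
im=cv2.imread("pics/g_w.png");cv2.imwrite("pics/g.png",cv2.resize(im[190:300,220:340],None,fx=5,fy=5,interpolation=cv2.INTER_CUBIC))
E
```

```text
6.0333 [ 0.61566555 -0.1048348   0.26871408] [[0.42651030710750426, 0.9044801296121755, 0.0021570970780571907], [0.9044826786742969, -0.42650962303270545, -0.0007908468043176691], [0.00020471744153448477, 0.0022883612567061004, -0.999997360743281]] [-0.36107938 -0.44725012  0.36935702] [-0.00069046  0.10199263  0.00111503] 1.0008091387918303
```

View pics/g.png

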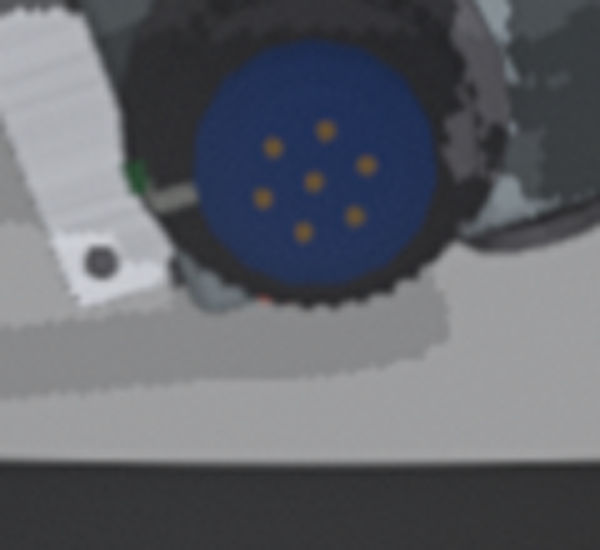

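The white line runs from crop (158,201) to (196,190), with the green mark at (137,177) and the centre dot at (315,182). Checking the angle.

```bash
python3 - <<'E'
from fit import *
from scipy.optimize import fsolve
P=(np.array([.615666,-.104835,.268714]),np.array([[.42651,.90448,.002157],[.90448,-.42651,-.00079],[.0002,.00229,-1]]))
f=lambda u,v,z:fsolve(lambda q:wrist(np.array([q[0],q[1],z]),*P)-[220+u/5-.4,190+v/5-.4],[.619,-.104])
c=f(315,182,.204);print(c)
an=lambda p,c:np.degrees(np.arctan2(*(p-c)[::-1]))%360-360+6.8
a,b=f(158,201,.191),f(196,190,.191)
print("line",an(a,c),an(b,c),"dir",an(a,b),np.linalg.norm(a-c),np.linalg.norm(b-c))
for z in(.173,.176,.18):print("green",z,an(f(136,177,z),c),np.linalg.norm(f(136,177,z)-c))
v=np.array([.6165,-.1045,-.1187])
for q in[(-.0898,.072,.217),(-.0898,.102,.217),(-.0898,.132,.217)]:print(jig(v,q),wrist(jig(v,q),*P))
E
```

```text
[ 0.61536343 -0.10430351]
line -181.60071160125267 -181.6113483452081 dir -181.56792573522986 0.025575221393372524 0.01931035046107957
green 0.173 -181.05935911511853 0.03129487245085047
green 0.176 -182.61270365118548 0.030685237349534905
green 0.18 -184.78004069723636 0.02990912004930385
[ 0.53585823 -0.02237239  0.217     ] [132.8497191 177.3776398]
[0.53941087 0.00741652 0.217     ] [118.56759506 138.61409908]
[0.54296352 0.03720542 0.217     ] [105.94587423 100.55673388]
```

The line is radial and sits on the green mark within about 1°, so the ring is locked. Now I move over the lever grip.

Emit:
send_rows:
  commands:
    - [0,0,-1,0.6,-0.9,0,1]
    - [0,0,-2,1.2,-1.9,0,1]
    - [0,0,-3,1.8,-2.9,0,1]
    - [0,0,-3.68,2.5,-3.95,0,1]
    - [0,0,-3.68,2.5,-3.95,0,1]
    - [0,0,-3.68,2.5,-3.95,0,1]
    - [0,0,-3.68,2.5,-3.95,0,1]

```text
time_s: 6.72
position: [0.5401, 0.0136, 0.267]
tcp_rot: [[0.119, 0.993, -0.001], [0.993, -0.119, -0.0], [-0.0, -0.001, -1.0]]
force: [0.0, 0.6, 0.1]
opening: 0.997
grasp_force: 0.0
```

```bash
python3 - <<'E'
from fit import *
from rig import read_state,optics
s=read_state();im=optics.capture("wrist")["image"].astype(int);cv2.imwrite("pics/h_w.png",im)
print(s["position"],s["tcp_rot"].round(4).tolist())
m=((im[...,2]-im[...,:2].max(2))>40).astype(np.uint8)
n,l,st,ce=cv2.connectedComponentsWithStats(m)
for i in range(1,n):
    if st[i,4]>150:print(st[i],ce[i])
v=np.array([.6165,-.1045,-.1187])
for y in(.072,.102,.132):print(wrist(jig(v,(-.0898,y,.217)),s["position"],s["tcp_rot"]))
E
```

```text
[0.54009643 0.01357574 0.26701102] [[0.1191, 0.9929, -0.001], [0.9929, -0.1191, -0.0003], [-0.0004, -0.0009, -1.0]]
[524  85  22  32 386] [533.92227979 100.56994819]
[269 203  28  12 271] [282.74907749 208.80811808]
[ 269  219   28   55 1304] [282.56978528 245.99539877]
[268 274  29   9 173] [282.10982659 278.99421965]
[283.67851456 279.66016684]
[283.66975327 241.48753538]
[283.6502487  199.55084156][ WARN:0@1.200] global loadsave.cpp:1063 imwrite_ Unsupported depth image for selected encoder is fallbacked to CV_8U.
```

The grip is where expected, within 1 px. I descend and close on it.

Emit:
send_rows:
  commands:
    - [0,0,0,0,0,0.8,1]
    - [0,0,0,0,0,1.6,1]
    - [0,0,0,0,0,2.3,1]
    - [0,0,0,0,0,2.3,1]
    - [0,0,0,0,0,2.3,0.6]
    - [0,0,0,0,0,2.3,0.1]
    - [0,0,0,0,0,2.3,0.1]
    - [0,0,0,0,0,2.3,0.1]
    - [0,0,0,0,0,2.3,0.1]
    - [0,0,0,0,0,2.3,0.1]
    - [0,0,0,0,0,2.3,0.1]
    - [0,0,0,0,0,2.3,0.1]
    - [0,0,0,0,0,2.3,0.1]
    - [0,0,0,0,0,2.3,0.1]
    - [0,0,0,0,0,2.3,0.1]

```text
time_s: 8.02
position: [0.5396, 0.0138, 0.1988]
tcp_rot: [[0.119, 0.993, -0.001], [0.993, -0.119, 0.0], [0.0, -0.001, -1.0]]
force: [-6.2, 1.4, 1.5]
opening: 0.246
grasp_force: 5.9
```

Emit:
send_rows:
  commands:
    - [0,0,0,0,0,0,0.1]
    - [0,0,0,0,-0.13,0.2,0.1]
    - [0,0,0,0,-0.26,0.43,0.1]
    - [0,0,0,0,-0.37,0.65,0.1]
    - [0,0,0,0,-0.48,0.88,0.1]
    - [0,0,0,0,-0.57,1.11,0.1]
    - [0,0,0,0,-0.65,1.35,0.1]
    - [0,0,0,0,-0.71,1.59,0.1]
    - [0,0,0,0,-0.77,1.83,0.1]
    - [0,0,0,0,-0.81,2.08,0.1]
    - [0,0,0,0,-0.85,2.32,0.1]
    - [0,0,0,0,-0.85,2.32,0.1]
    - [0,0,0,0,-0.85,2.32,0.1]

```text
time_s: 9.1
position: [0.5142, 0.0168, 0.1293]
tcp_rot: [[0.119, 0.993, -0.001], [0.993, -0.119, 0.0], [0.0, -0.001, -1.0]]
force: [-2.5, -0.0, 5.7]
opening: 0.242
grasp_force: 30.0
```

```bash
python3 look.py i 255 150 180 150
```

```text
9.1 [0.51419306 0.01680144 0.12926105] [[0.11921867330521964, 0.992866933860077, -0.001469551847565367], [0.9928680212494784, -0.11921851622020689, 0.00019434607712843588], [1.7762002930815533e-05, -0.0014822407164931787, -0.9999989013228813]] [-2.54233267 -0.01112708  5.66828361] [-0.00122905  0.3877331  -0.02785634] 0.24213827213854022
```

View pics/i.png

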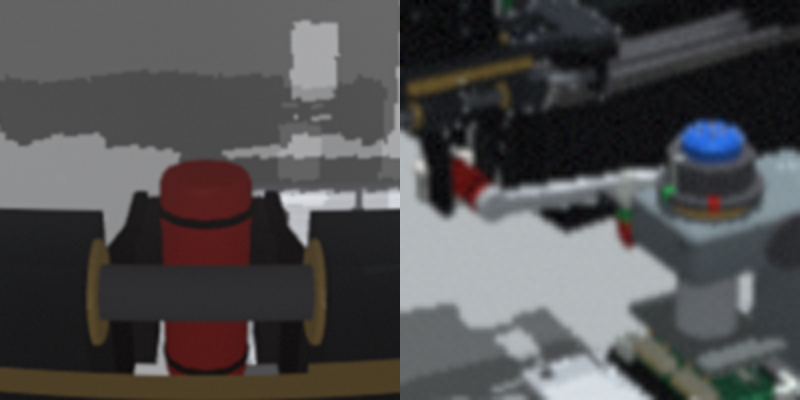

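The bar is held in the pads, and the white line stands at the green mark (side-crop (673,150) over (669,190)). By height the lever is at about 0.50 rad. I go the last 15 mm and hold.

Emit:
send_rows:
  commands:
    - [0,0,0,0,-0.01,0.25,0.1]
    - [0,0,0,0,-0.02,0.51,0.1]
    - [0,0,0,0,-0.02,0.51,0.1]
    - [0,0,0,0,-0.02,0.51,0.1]
    - [0,0,0,0,-0.02,0.51,0.1]
    - [0,0,0,0,-0.02,0.51,0.1]
    - [0,0,0,0,-0.02,0.51,0.1]
    - [0,0,0,0,-0.02,0.51,0.1]
    - [0,0,0,0,-0.02,0.51,0.1]
    - [0,0,0,0,-0.02,0.51,0.1]
    - [0,0,0,0,-0.02,0.51,0.1]
    - [0,0,0,0,-0.02,0.51,0.1]

```text
time_s: 10.2
position: [0.5134, 0.0169, 0.1145]
tcp_rot: [[0.119, 0.993, -0.001], [0.993, -0.119, 0.0], [-0.0, -0.001, -1.0]]
force: [-4.2, 0.3, 7.1]
opening: 0.242
grasp_force: 30.0
```

```bash
python3 look.py j 255 150 180 150; python3 - <<'E'
import cv2,numpy as np
s=cv2.imread("pics/j_s.png");w=cv2.imread("pics/j_w.png")
cv2.imwrite("pics/j.png",np.hstack([cv2.resize(s[165:235,270:350],(457,400),interpolation=cv2.INTER_CUBIC),cv2.resize(w[190:390,190:350],(320,400))]))
E
```

```text
10.2 [0.51344802 0.01689305 0.11449502] [[0.11913937898525745, 0.9928766398642135, -0.001336557876183299], [0.9928775362099281, -0.11913937965898078, 7.93988420537119e-05], [-8.040342073940963e-05, -0.0013364978198412924, -0.9999991036540322]] [-4.18150282  0.28635691  7.11536885] [-0.02824422  0.66640633 -0.00418426] 0.24171465873532041
```

View pics/j.png

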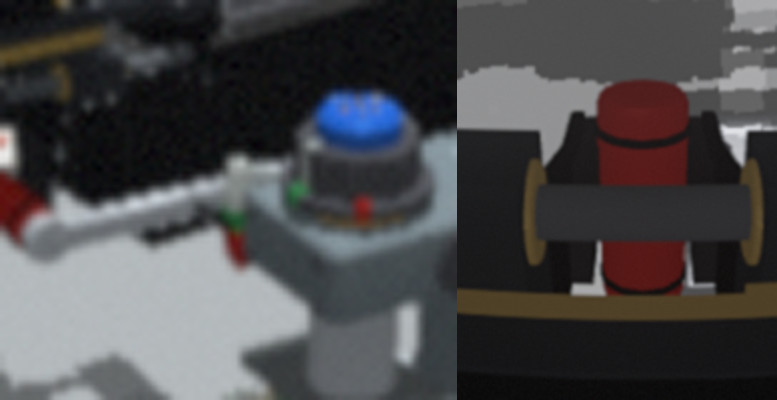

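The bar is still held in the pads and the lever looks level. The bar height of about 133 mm gives roughly 0.59 rad, and the 7.1 N of upward force matches the spring at the band's centre. Handing in.

```bash
python3 -c "
from rig import bot
print(bot.hand_in())"
```

```text
the job is handed in; nothing more can be done
None
```

I turned the lock ring until its white line stood at the green mark (within about 1°), then pulled the lever down to about 0.59 rad, in the green band. I handed in at about 10 s with the gripper still holding it there; the hand-in gave no verdict.

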